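# Dock the tray and flip the tube sorter's seesaw gate

### The job

Two capped sample tubes wait on the raised arm of the tube sorter's seesaw gate. Without picking anything up, first push the empty white tray along the bench with the fingertips until it is fully home against the back stop of the dock under the chute on that side; then press the raised end of the gate down so that the gate rocks over and stays over, and both tubes roll down that chute into the tray. Do not touch the tubes, and leave the full tray and everything else standing where it is.

Things in the scene. Friction and masses are not known exactly. Their poses are not given: they have to be found in the camera images.
- sorter: the fixed tube sorter: a grey base plate 130 (x) x 160 mm (y), 8 mm thick, with a steel seesaw gate between two aluminium uprights (105 mm high) and a chute and a tray dock at each side (+y, -y). Origin: on the bench under the gate's pivot, which runs along x, 100 mm up. x points away from the robot (yaw within 0.25 rad), y to the left as the robot sees it
- chute_lip (a point): middle of the outer lip of the left aluminium chute, 132 mm to the left of the sorter's origin, 60 mm above the bench (underside 56 mm). The chute is 94 mm wide (x), starts at the gate's arm, and its side walls reach 97 mm above the bench. The lip overhangs a tray that is home
- gate (a joint): the gate's tilt in rad: -0.25 = right (-y) arm down, the start; +0.25 = left arm down; stops at both. Friction holds it where it is left; 1 to 2 N on a tab moves it. A plate 140 mm long (y) with arms of 70 mm, a lane 84 mm wide between 12 mm lips, and a 45 mm high fin at the pivot. The two tubes lie against the fin on the raised left arm and roll off to +y once it is down
- tab_left (a point): centre of the top face of the press tab of the gate's left arm: flat, 55 mm (x) by 36 mm (y), 5 mm thick, sticking out towards the robot, 52 mm to the left of the pivot and 72.5 mm to the robot's side of the sorter's origin; about 113 mm above the bench when raised, 87 mm when the gate is over. It turns with the gate. A like tab is on the right arm
- dock (a point): where the tray's origin lies when it is home in the left dock: on the bench, 170 mm to the left of the sorter's origin, axes as the sorter's. Open towards the robot (-x). Faces, seen from this point: back stop 61 mm to +x; outer rail 80 mm to +y, flared at its mouth, reaching to 57 mm on the -x side; base plate's edge 90 mm to -y. Stop and rail are 16 mm high
- tray: the empty open white plastic tray, 120 mm (its x) by 130 mm (y), 40 mm high, walls 4 mm, 0.2 to 0.4 kg, loose; origin at the centre of its underside. It stands 85 to 125 mm on the robot's side of the dock, up to 12 mm to either side and turned up to 0.22 rad from the sorter, its -x wall towards the robot
- tube_a_center (a point): centre of the waiting tube next to the fin: a capped tube 26 mm in diameter over cap and foot, 80 mm long, 25 to 50 g, lying along the sorter's x
- tube_b_center (a point): centre of the other waiting tube, alike, lying beside the first on the raised arm
- tray_full: the other tray, alike, holding two tubes and standing in the right dock: to be left alone; origin at the centre of its underside
- reagent: bystander: brown bottle, 56 mm in diameter, 130 mm high; origin at its underside
- jar: bystander: clear jar, 64 mm in diameter, 75 mm high; origin at its underside
- tape: bystander: roll of white tape lying flat, 64 mm in diameter, 22 mm high; origin at its underside
- cup: bystander: grey cup, 70 mm in diameter, 80 mm high; origin at its underside
- carton: bystander: cardboard carton 70 x 120 x 50 mm; origin at its underside
- tube_c_center (a point): centre of a tube in the full tray, like the others
- tube_d_center (a point): centre of the second tube in the full tray

How it is judged:
By the outcome, as a careful person would: the job done as asked, in the order asked, and still so for the second after the job is handed in, with the robot touching nothing.
It also fails if it takes over 58 s, if anything falls off the work surface, if the arm or the gripper's body presses on something with over 40 N, if the wrist force passes 120 N, or if a joint passes its speed limit or range.

### The arm

A 6-joint arm with a two-finger parallel gripper is mounted at the origin on the work surface. World frame = base frame: x ahead of the robot, y to its left, z up, the work surface at z = 0. Lengths are in m, angles in rad, forces in N, time in s.
With the tool pointing down it reaches from about 0.375 to 0.925 m from the base axis. Payload 5.7 kg.
Tool frame: the origin (TCP) lies midway between the tips of the shut fingers; the grasp point (between the pads) lies 19 mm behind it; z points along the fingers, y is the direction in which the jaws open and shut (so a half turn about z gives the same grasp; the last joint's range is limited). The gripper opens to 85 mm and grips with 20 to 120 N. Pads are 22 mm wide; open, the fingers measure 114 mm over their backs; the gripper's body (76 mm by 85 mm) begins 54 mm behind the grasp point. The pads swing forward as they close: fully open they stand 13 mm farther back than shut.
Start: joints at [1.017, 0.359, 1.51, -0, 1.272, -0.115], TCP at [0.255, 0.543, 0.231] pointing down, gripper open.
Joint ranges: [-2.97, 2.97], [-1.01, 2.36], [0.21, 2.38], [-0.96, 4.11], [0.2, 2.71], [-2.98, 2.98]. Speed limits (rad/s): [2.39, 2.39, 3.14, 3.14, 3.14, 3.14].

### API

Orientations are given as a rotation vector (axis times angle).
In Python, from bench import env, imaging gives the robot as it stands. The module is installed in compiled form; this text tells all that it offers.
- The arm moves only by the tool drive_tool, never from a script. Its argument "moves" is a list that holds one entry, the list of rows, each a list of 7 numbers: the shift along the tool's x, y, z in m, then the turn, a rotation vector about the tool's x, y, z in degrees, then the finger opening in m, from 0 to 0.0854. In form: [[[x, y, z, wx, wy, wz, jaw], ...]]. A call has 1 to 12 rows; each row is the pose to reach, as a shift and turn from the pose commanded when the call began, along the tool's axes at that moment; what a row does not reach only later rows make up. A row lasts 1/8 s, in which the tool goes at most 62.5 mm and 10.7 degrees, less where a joint would pass 70% of its speed; a pose out of reach is approached as far as the arm can. A call with a gripper value outside its range is refused whole. The fingers move at their own pace and stop on an object; "force" is the grip in N (left out, the last holds). Time passes only in rows, so rows that repeat a pose let the fingers close. It gives the time, the measured TCP pose, the force and the opening at its end, in the units of the state.
- env.get_obs(): the state, without advancing time (a new reading comes with each control period).
- imaging.read_camera(name): name is "scene" or "top"; returns the picture (384x512x3 uint8, red, green, blue); there is no depth.
- imaging.camera_params(name): a dict with "K" (3x3 intrinsics, pixels), "eye" and "rotation" of the camera in the world. Camera axes: x right, y down, z forward; pixel columns grow to the right and rows downward; lengths in m; the calibration is good to about 2 mm. A picture is of the moment at which its call begins. camera_params takes no time and is no camera call.
- env.job_done(): hands the job in, once; it reports no verdict.
The state is a dict: "time_s": time; "qpos": joint angles; "joint_velocities": joint speeds; "tau": joint torques, N m; "eef_pos": TCP position; "eef_rot": TCP orientation; "contact_force": force on the tool from outside, world axes, zero at the start; "moment": the same for the moment, N m; "gripper_width": finger opening in m.
Only numpy, scipy, OpenCV 4.12 (cv2) and the standard library are available. Lean on these libraries where they do the work, as an engineer would, in place of code of your own. Each camera call takes 0.05 s, during which the arm holds its last target.

## Working session

There is one attempt and no reset: what is moved stays moved. The work goes in short steps, Python scripts to look and compute and a tool call to move; the robot and the scene stay as the last step left them, time stands still between calls to the robot, and variables do not carry over. Pictures are saved under pics/ and viewed, and the job is handed in when it is done.

Besides the shell and the picture viewer there is one more tool, called in YAML: its name, and indented under it one key for each argument. drive_tool: Moves the arm, as the interface text tells. Its arguments: {"type":"object","properties":{"moves":{"type":"array","items":{"type":"array","items":{"type":"array","items":{"type":"number"}}}},"force":{"type":"number"}},"required":["moves"]}

```bash
mkdir -p pics
python3 - <<'E'
from bench import env, imaging
import cv2
o=env.get_obs()
for k in ("time_s","eef_pos","eef_rot","contact_force","gripper_width"): print(k,o[k])
for n in("scene","top"):
    im=imaging.read_camera(n); cv2.imwrite(f"pics/{n}0.png",cv2.resize(im[:,:,::-1],(800,600),interpolation=cv2.INTER_CUBIC)); cv2.imwrite(f"pics/raw_{n}0.png",im[:,:,::-1]); print(n,imaging.camera_params(n))
E
```

```text
time_s 0.0
eef_pos [0.25456793 0.54258549 0.2304652 ]
eef_rot [-6.83619464e-01 -3.06568948e+00  2.66919061e-03]
contact_force [0.22273791 0.03091958 0.08664554]
gripper_width 0.08541870673218642
scene {'K': array([[367.42298581,   0.        , 250.96955278],
       [  0.        , 367.42298581, 186.0789354 ],
       [  0.        ,   0.        ,   1.        ]]), 'eye': array([ 0.81553009, -0.35031717,  0.81145828]), 'rotation': array([-2.52443214, -0.7297437 ,  0.18263777])}
top {'K': array([[483.143789  ,   0.        , 257.52015578],
       [  0.        , 483.143789  , 195.5173612 ],
       [  0.        ,   0.        ,   1.        ]]), 'eye': array([0.46783911, 0.01925269, 1.38245675]), 'rotation': array([-2.17265857,  2.18186224, -0.09991763])}
```

View pics/scene0.png

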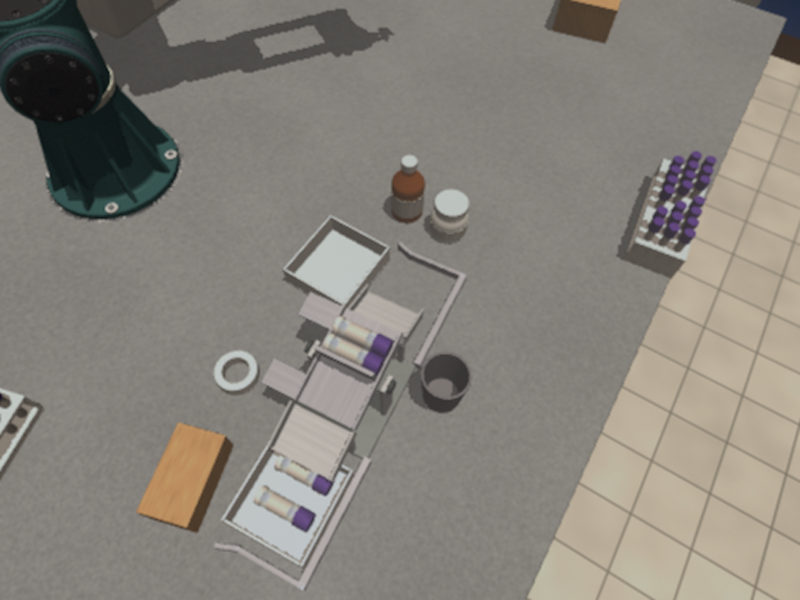

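View pics/top0.png

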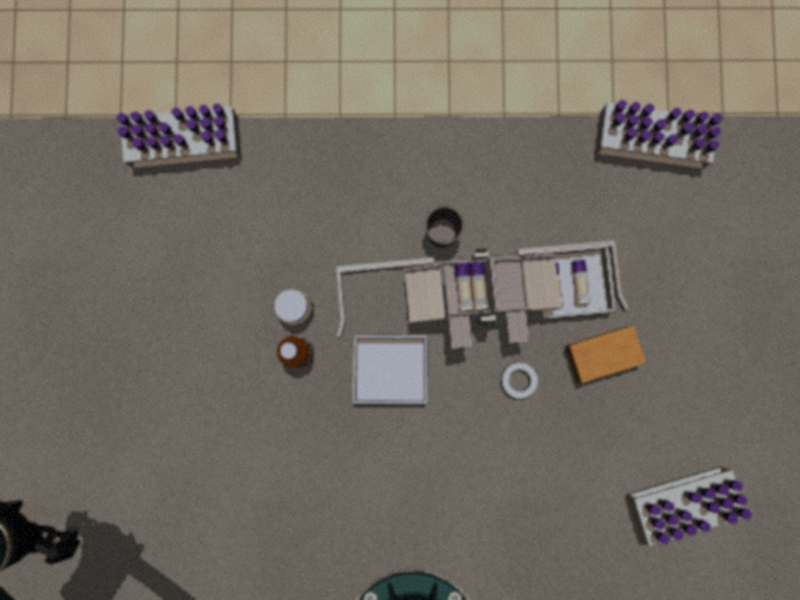

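The top view has the tray at about (390,370), the left dock's back rail from (338,268) to (433,262), and the gate pivot near (485,285). The scene view shows the left arm raised with both tubes on it. I'll enlarge both to measure.

```bash
cat > h.py <<'E'
import numpy as np, cv2
from scipy.spatial.transform import Rotation as R
from bench import env, imaging
def ray(n,u,v,z):
    p=imaging.camera_params(n); M=R.from_rotvec(p["rotation"]).as_matrix()
    d=M@np.linalg.inv(p["K"])@np.array([u,v,1.]); e=p["eye"]; return e+d*(z-e[2])/d[2]
def proj(n,P):
    p=imaging.camera_params(n); M=R.from_rotvec(p["rotation"]).as_matrix()
    q=(M.T@(np.atleast_2d(P)-p["eye"]).T).T; q=q@p["K"].T; return q[:,:2]/q[:,2:]
def crop(im,out,u0,v0,w,h,s):
    c=cv2.resize(im[v0:v0+h,u0:u0+w],None,fx=s,fy=s,interpolation=cv2.INTER_CUBIC)
    cv2.imwrite(out,c)
E
python3 - <<'E'
from h import *
a=cv2.imread("pics/raw_top0.png"); crop(a,"pics/t1.png",200,140,200,130,4)
a=cv2.imread("pics/raw_scene0.png"); crop(a,"pics/s1.png",130,130,200,150,4)
print(R.from_rotvec(imaging.camera_params("top")["rotation"]).as_matrix().round(3))
E
```

```text
[[-0.004 -0.996  0.089]
 [-1.     0.004 -0.003]
 [ 0.003 -0.089 -0.996]]
```

View pics/t1.png

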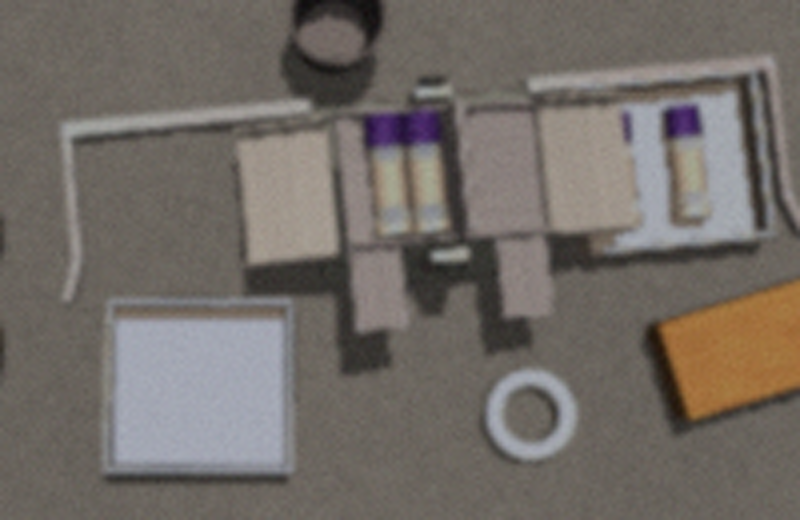

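View pics/s1.png

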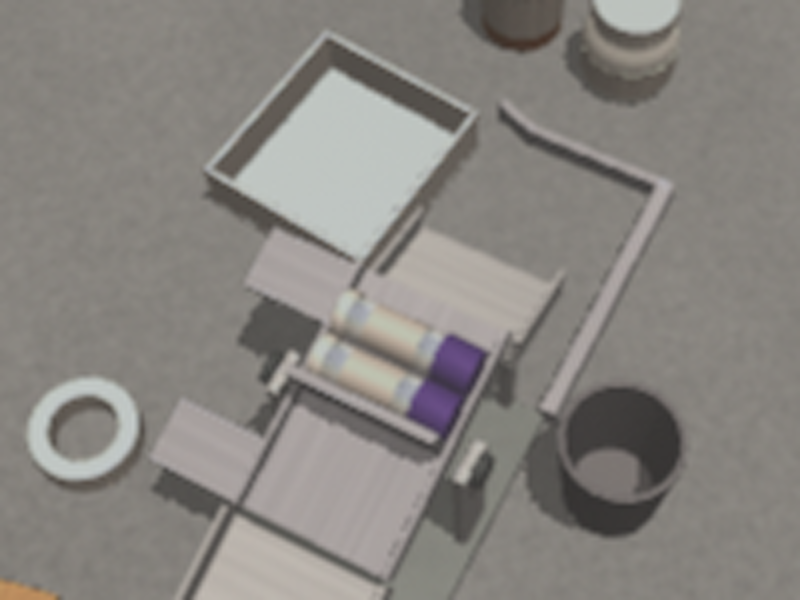

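```bash
cat > fit.py <<'E'
from h import *
from scipy.optimize import least_squares
T=lambda u,v:((u+.5)/4-.5+200,(v+.5)/4-.5+140)
S=lambda u,v:((u+.5)/4-.5+130,(v+.5)/4-.5+130)
c=np.cos(.25);s=np.sin(.25)
def tab(x,yl,left=True):
    # top face center at y=52,z=113 (left) ; -52,87 right
    return (x,(52 if left else -52)+yl*c,(113 if left else 87)+yl*s)
F=[("top",T(355,332),tab(-100,18)),("top",T(410,328),tab(-100,-18)),
("top",T(503,318),tab(-100,18,0)),("top",T(553,315),tab(-100,-18,0)),
("top",T(76,138),(61,250,16)),
("scene",S(278,229),tab(-100,18)),("scene",S(247,284),tab(-100,-18)),
("scene",S(183,399),tab(-100,18,0)),("scene",S(152,454),tab(-100,-18,0)),
("scene",S(652,190),(61,250,16))]
def W(p,P):
    P=np.array(P)/1000; cc,ss=np.cos(p[2]),np.sin(p[2])
    return np.array([p[0]+cc*P[0]-ss*P[1],p[1]+ss*P[0]+cc*P[1],P[2]])
def res(p): return np.concatenate([proj(n,W(p,P))[0]-uv for n,uv,P in F])
r=least_squares(res,[.65,-.1,0],loss="soft_l1"); p=r.x
print("sorter",p); print(res(p).reshape(-1,2).round(1))
G=[("top",T(u,v),(x,y,40)) for u,v,x,y in((105,300,60,65),(293,300,60,-65),(293,473,-60,-65),(105,473,-60,65))]
G+=[("scene",S(327,33),(-60,65,40)),("scene",S(207,170),(-60,-65,40)),("scene",S(477,115),(60,65,40))]
def rt(p): return np.concatenate([proj(n,W(p,P))[0]-uv for n,uv,P in G])
t=least_squares(rt,[.5,.05,0],loss="soft_l1").x
print("tray",t); print(rt(t).reshape(-1,2).round(1))
cc,ss=np.cos(p[2]),np.sin(p[2]); M=np.array([[cc,ss],[-ss,cc]])
print("dock",W(p,(0,170,0)),"tray in dock frame",M@(t[:2]-W(p,(0,170,0))[:2]),t[2]-p[2])
print("tabL",W(p,(-72.5,52,113)),"lip",W(p,(0,132,60)))
for P in ((-57,250,16),(-90,262,16)): print("rail",W(p,P))
for nm,n,uv,z in (("bottle","top",((290)*.64,350*.64),.13),("jar","top",(291*.64,306*.64),.075)): print(nm,ray(n,*uv,z))
E
python3 fit.py
```

```text
sorter [ 0.61602998 -0.12500877  0.09104754]
[[-0.  -0.4]
 [-0.8 -0.6]
 [ 1.1 -0.3]
 [ 1.  -0.6]
 [-1.3 -1. ]
 [-0.4 -1.6]
 [-0.6 -0.9]
 [-0.7 -0.2]
 [-1.3  1.5]
 [ 1.5 -1.3]]
tray [ 0.47560608  0.03774604 -0.00836015]
[[ 0.4 -0.6]
 [ 0.2 -0.4]
 [ 0.1 -0.2]
 [-0.  -0.3]
 [-0.4 -1. ]
 [-1.1 -0.2]
 [ 0.5 -1. ]]
dock [0.60057327 0.04428709 0.        ] tray in dock frame [-0.1250443   0.00484828] -0.09940769091436821
tabL [ 0.53910233 -0.07981599  0.113     ] lip [0.6040283  0.00644449 0.06      ]
rail [0.53653562 0.11877319 0.016     ]
rail [0.50258124 0.12772307 0.016     ]
bottle [0.50622875 0.20191946 0.13      ]
jar [0.58428571 0.20888094 0.075     ]
```

```bash
cat >> h.py <<'E'
SP=np.array([0.61603,-0.12501,0.09105])
def Wd(P):
    cc,ss=np.cos(SP[2]),np.sin(SP[2])
    return np.array([SP[0]+cc*P[0]-ss*P[1],SP[1]+ss*P[0]+cc*P[1],P[2]])
def rot(yaw,tilt,flip=False):
    # tool y along sorter y (yaw), z down tilted forward by tilt(rad)
    z=np.array([np.sin(tilt),0,-np.cos(tilt)]); y=np.array([0,1.,0]); x=np.cross(y,z)
    return R.from_euler("z",yaw)*R.from_matrix(np.c_[x,y,z])
def rel(P,Rt):
    o=env.get_obs(); R0=R.from_rotvec(o["eef_rot"]); 
    d=R0.inv().apply(np.array(P)-o["eef_pos"]); w=(R0.inv()*Rt).as_rotvec(degrees=True)
    return d.round(4).tolist()+w.round(2).tolist()
def loc():
    o=env.get_obs(); d=o["eef_pos"][:2]-SP[:2]; c,s=np.cos(SP[2]),np.sin(SP[2])
    e=R.from_euler("z",-SP[2])*R.from_rotvec(o["eef_rot"])
    print("t",o["time_s"],"sorter-frame TCP",(c*d[0]+s*d[1]).round(4),(-s*d[0]+c*d[1]).round(4),o["eef_pos"][2].round(4),"toolz",e.as_matrix()[:,2].round(3),"tooly",e.as_matrix()[:,1].round(3),"F",o["contact_force"].round(2),"w",o["gripper_width"].round(4),"q",o["qpos"].round(2))
E
python3 - <<'E'
from h import *
# start behind tray: dock-frame x=-125-60-11-15 -> sorter x -0.212,y .174
for x in(-.215,-.205): print(Wd((x,.174,0)),np.hypot(*Wd((x,.174,0))[:2]))
print(rel(Wd((-.212,.174,.15)),rot(SP[2],0)))
print(R.from_rotvec(env.get_obs()["eef_rot"]).as_matrix().round(3))
loc()
E
```

```text
[0.38609975 0.02872055 0.        ] 0.3871664854996808
[0.39605833 0.02962979 0.        ] 0.3971651097938146
[-0.34, -0.4077, 0.0811, -0.09, -0.04, -30.36]
[[-0.905  0.425 -0.001]
 [ 0.425  0.905 -0.001]
 [ 0.    -0.002 -1.   ]]Traceback (most recent call last):
  File "<stdin>", line 6, in <module>
  File "h.py", line 28, in loc
    print("t",o["time_s"],"sorter-frame TCP",(c*d[0]+s*d[1]).round(4),(-s*d[0]+c*d[1]).round(4),o["eef_pos"][2].round(4),"toolz",e.as_matrix()[:,2].round(3),"tooly",e.as_matrix()[:,1].round(3),"F",o["contact_force"].round(2),"w",o["gripper_width"].round(4),"q",o["qpos"].round(2))
                                                                                                                                                                                                                                     ^^^^^^^^^^^^^^^^^^^^^^^^
AttributeError: 'float' object has no attribute 'round'
```

```bash
sed -i 's/o\["gripper_width"\].round(4)/round(o["gripper_width"],4)/' h.py; python3 -c "
from h import *
loc()"
```

```text
t 0.1 sorter-frame TCP -0.2992 0.6977 0.2305 toolz [-0.001 -0.001 -1.   ] tooly [ 0.505  0.863 -0.002] F [-0.53 -0.15 -0.11] w 0.0857 q [ 1.02  0.36  1.51  0.    1.27 -0.12]
```

drive_tool:
  moves:
    - [[-0.34,-0.408,0.08,0,0,-30.4,0.085],[-0.34,-0.408,0.08,0,0,-30.4,0.085],[-0.34,-0.408,0.08,0,0,-30.4,0.085],[-0.34,-0.408,0.08,0,0,-30.4,0.085],[-0.34,-0.408,0.08,0,0,-30.4,0.085],[-0.34,-0.408,0.08,0,0,-30.4,0.085],[-0.34,-0.408,0.08,0,0,-30.4,0.085],[-0.34,-0.408,0.08,0,0,-30.4,0.085],[-0.34,-0.408,0.08,0,0,-30.4,0.085],[-0.34,-0.408,0.08,0,0,-30.4,0.085],[-0.34,-0.408,0.08,0,0,-30.4,0.085],[-0.34,-0.408,0.08,0,0,-30.4,0.085]]

```text
time_s: 1.6
eef_pos: [0.3889, 0.0304, 0.1513]
eef_rot: [0.147, -3.138, -0.0]
contact_force: [-0.0, 0.1, -0.5]
gripper_width: 0.0851
```

Run:
```python
from h import *
loc()
print(rel(Wd((-.212,.174,.018)),rot(SP[2],0)))
im=imaging.read_camera("scene")[:,:,::-1]; crop(im,"pics/s2.png",110,80,200,150,4)
```

```text
t 1.6 sorter-frame TCP -0.2121 0.1754 0.1513 toolz [-0.  0. -1.] tooly [-0.002  1.     0.   ] F [-0.01  0.05 -0.48] w 0.0851 q [-0.1   0.16  2.04  0.    0.94 -1.76]
[-0.0001, -0.0014, 0.1333, 0.01, -0.02, 0.13]
```

View pics/s2.png

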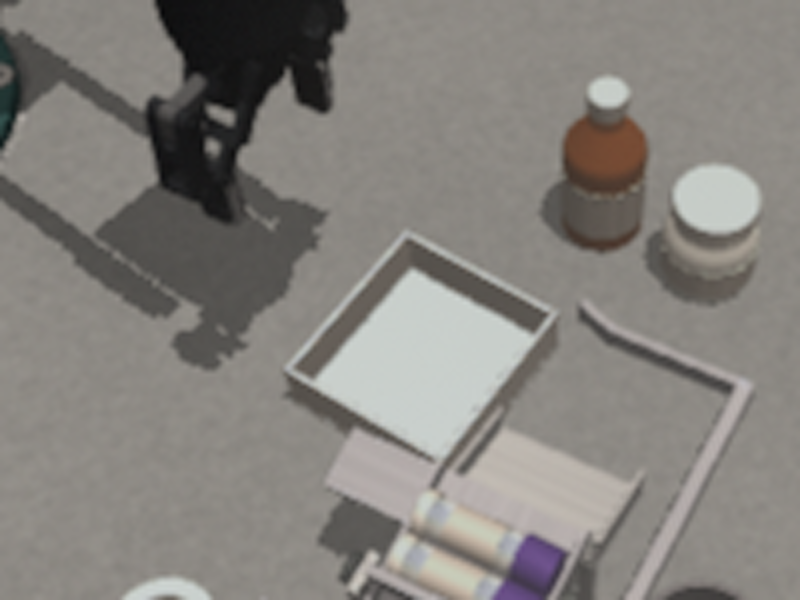

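The gripper is behind the tray with clear space around it. I'll lower it beside the tray's near wall.

drive_tool:
  moves:
    - [[0,-0.001,0.05,0,0,0,0.085],[0,-0.001,0.1,0,0,0,0.085],[0,-0.001,0.14,0,0,0,0.085],[0,-0.001,0.14,0,0,0,0.085]]

```text
time_s: 2.15
eef_pos: [0.387, 0.0293, 0.0095]
eef_rot: [0.146, -3.132, -0.001]
contact_force: [1.1, -0.2, 0.7]
gripper_width: 0.0848
```

Run:
```python
from h import *
loc()
im=imaging.read_camera("scene")[:,:,::-1]; crop(im,"pics/s3.png",110,80,200,150,4)
```

```text
t 2.15 sorter-frame TCP -0.214 0.1745 0.0095 toolz [-0.006  0.001 -1.   ] tooly [-0.002  1.     0.001] F [ 1.1  -0.18  0.66] w 0.0848 q [-0.1   0.46  2.17 -0.    0.52 -1.77]
```

View pics/s3.png

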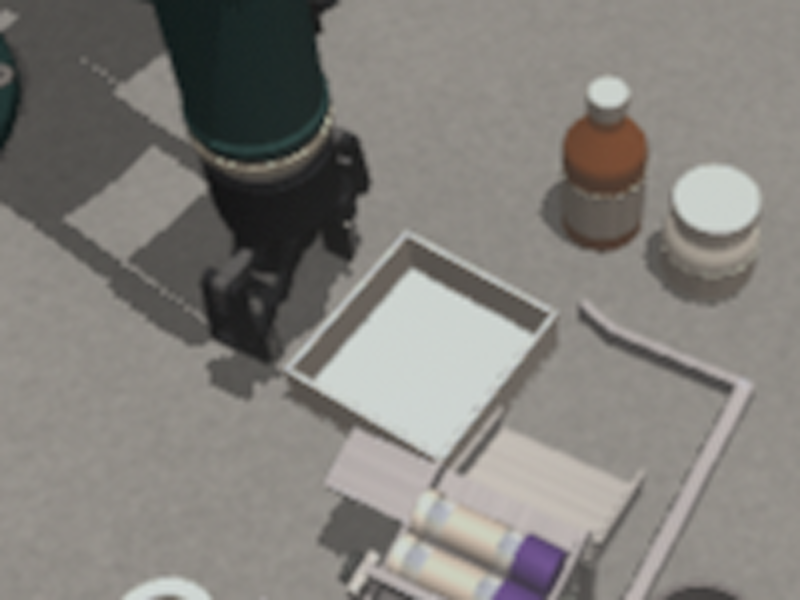

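drive_tool:
  moves:
    - [[-0.006,0,0,0,0,0,0.085],[-0.013,0,0,0,0,0,0.085],[-0.02,0,0,0,0,0,0.085],[-0.027,0,0,0,0,0,0.085],[-0.034,0,0,0,0,0,0.085],[-0.041,0,0,0,0,0,0.085],[-0.048,0,0,0,-2,0,0.085],[-0.055,0,0,0,-4,0,0.085],[-0.062,0,0,0,-6,0,0.085],[-0.069,0,0,0,-8,0,0.085],[-0.076,0,0,0,-10,0,0.085],[-0.083,0,0,0,-12,0,0.085]]

```text
time_s: 3.7
eef_pos: [0.4728, 0.036, 0.0113]
eef_rot: [-0.135, 2.928, 0.014]
contact_force: [-2.2, 0.1, -1.6]
gripper_width: 0.0847
```

Run:
```python
from h import *
loc()
im=imaging.read_camera("scene")[:,:,::-1]; crop(im,"pics/s4.png",130,100,200,150,4)
im=imaging.read_camera("top")[:,:,::-1]; crop(im,"pics/t4.png",200,140,200,130,4)
print(rel(Wd((-.080,.175,.012)),rot(SP[2],np.radians(18))))
```

```text
t 3.7 sorter-frame TCP -0.128 0.1734 0.0113 toolz [ 0.209  0.    -0.978] tooly [-0.001  1.    -0.   ] F [-2.18  0.13 -1.65] w 0.0847 q [-0.1   0.48  2.16  0.14  0.3  -1.89]
[-0.0469, 0.0017, 0.0094, -0.01, -5.91, 0.03]
```

View pics/s4.png

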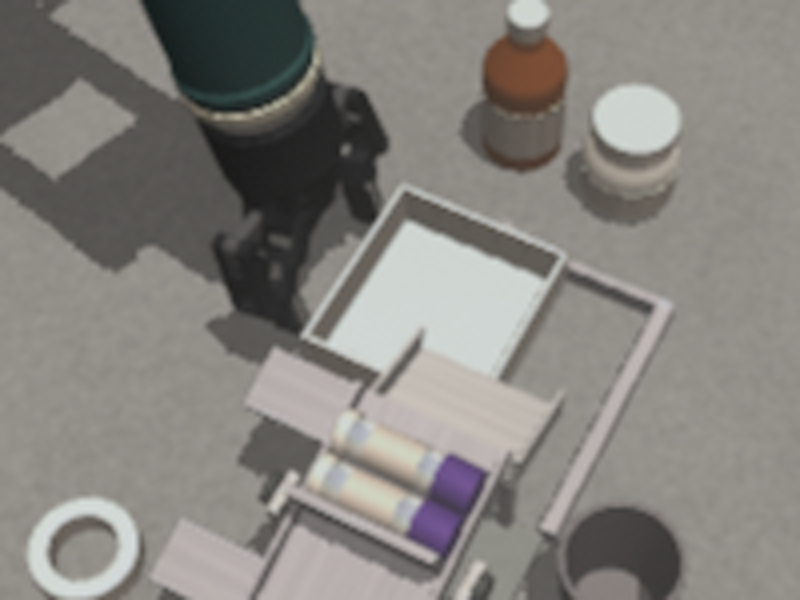

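View pics/t4.png

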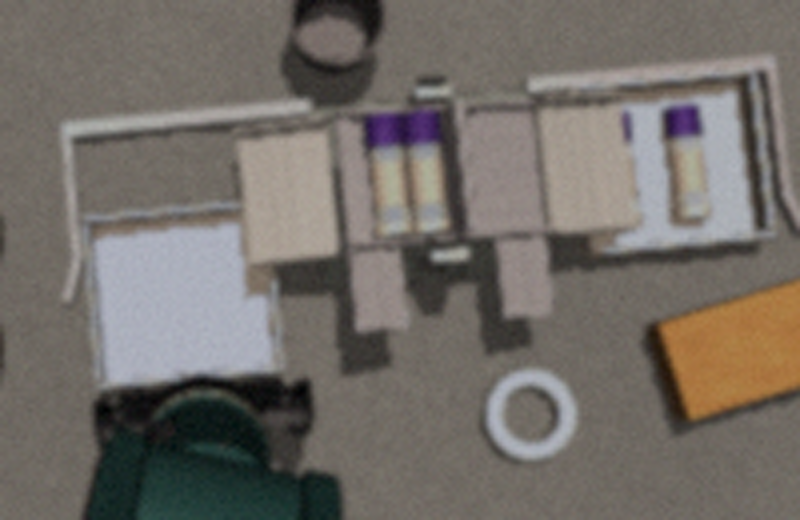

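Both fingers are flat on the wall, and the tray is square to the dock and inside the rail, about 57 mm short of the stop. I'll keep pushing.

drive_tool:
  moves:
    - [[-0.006,0,0.0012,0,0,0,0.085],[-0.012,0,0.0025,0,0,0,0.085],[-0.018,0,0.0038,0,-1,0,0.085],[-0.024,0,0.005,0,-2,0,0.085],[-0.03,0,0.0062,0,-3,0,0.085],[-0.035,0,0.0072,0,-4,0,0.085],[-0.04,0,0.0082,0,-5,0,0.085],[-0.044,0,0.0092,0,-5,0,0.085],[-0.044,0,0.0092,0,-5,0,0.085]]

```text
time_s: 4.92
eef_pos: [0.517, 0.0401, 0.0114]
eef_rot: [-0.131, 2.842, 0.019]
contact_force: [-1.4, -0.8, -1.3]
gripper_width: 0.0847
```

Run:
```python
from h import *
loc()
im=imaging.read_camera("scene")[:,:,::-1]; crop(im,"pics/s5.png",130,100,200,150,4)
im=imaging.read_camera("top")[:,:,::-1]; crop(im,"pics/t5.png",200,150,100,75,8)
```

```text
t 4.925 sorter-frame TCP -0.0837 0.1734 0.0114 toolz [ 0.292  0.    -0.956] tooly [-0.001  1.    -0.   ] F [-1.42 -0.82 -1.3 ] w 0.0847 q [-0.1   0.5   2.14  0.26  0.22 -2.  ]
```

View pics/s5.png

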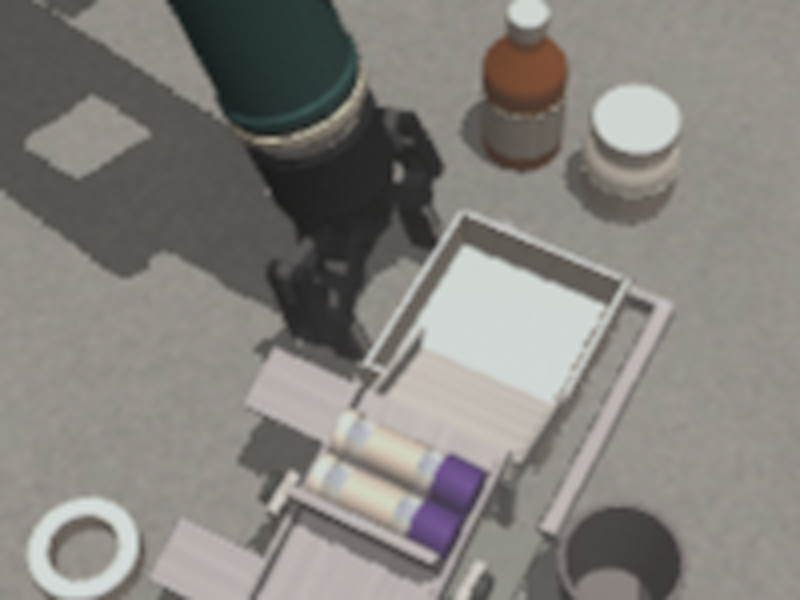

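View pics/t5.png

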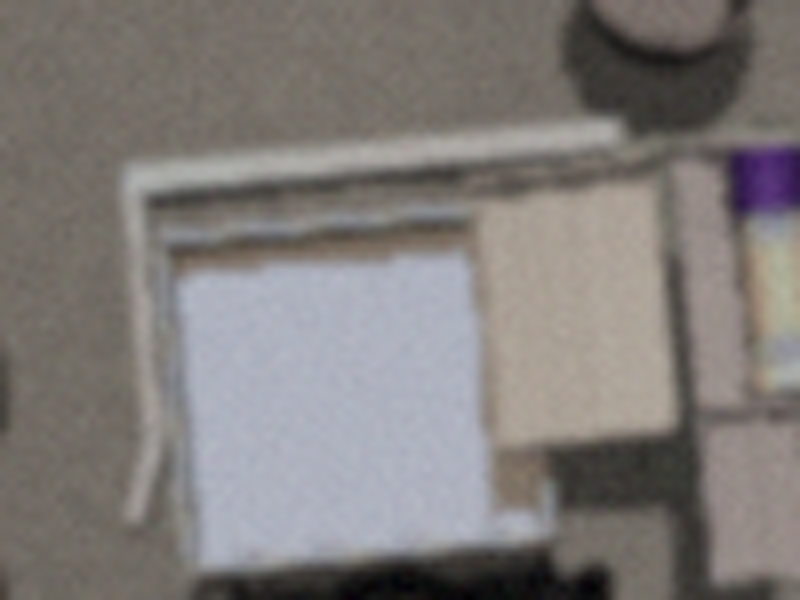

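About 15 mm is left. I'll push slower and watch the force.

drive_tool:
  moves:
    - [[-0.003,0,0.0009,0,0.5,0,0.085],[-0.006,0,0.0018,0,1,0,0.085],[-0.008,0,0.0024,0,1,0,0.085],[-0.01,0,0.003,0,1,0,0.085],[-0.01,0,0.003,0,1,0,0.085]]

```text
time_s: 5.65
eef_pos: [0.5275, 0.041, 0.0116]
eef_rot: [-0.131, 2.859, 0.018]
contact_force: [-2.3, 0.2, 0.8]
gripper_width: 0.0846
```

Run:
```python
from h import *
loc()
```

```text
t 5.65 sorter-frame TCP -0.073 0.1734 0.0116 toolz [ 0.276  0.    -0.961] tooly [-0.001  1.    -0.   ] F [-2.28  0.17  0.76] w 0.0846 q [-0.09  0.51  2.1   0.19  0.26 -1.93]
```

drive_tool:
  moves:
    - [[-0.0015,0,0.0004,0,0,0,0.085],[-0.003,0,0.0008,0,0,0,0.085],[-0.0045,0,0.0012,0,0,0,0.085],[-0.0045,0,0.0012,0,0,0,0.085]]

```text
time_s: 6.15
eef_pos: [0.5314, 0.0415, 0.0115]
eef_rot: [-0.132, 2.86, 0.019]
contact_force: [-3.6, 0.0, 0.8]
gripper_width: 0.0853
```

Run:
```python
from h import *
loc()
im=imaging.read_camera("top")[:,:,::-1]; crop(im,"pics/t6.png",200,150,100,75,8)
```

```text
t 6.15 sorter-frame TCP -0.0691 0.1735 0.0115 toolz [ 0.275  0.    -0.961] tooly [-0.001  1.     0.   ] F [-3.57  0.    0.81] w 0.0853 q [-0.09  0.51  2.09  0.18  0.27 -1.92]
```

View pics/t6.png

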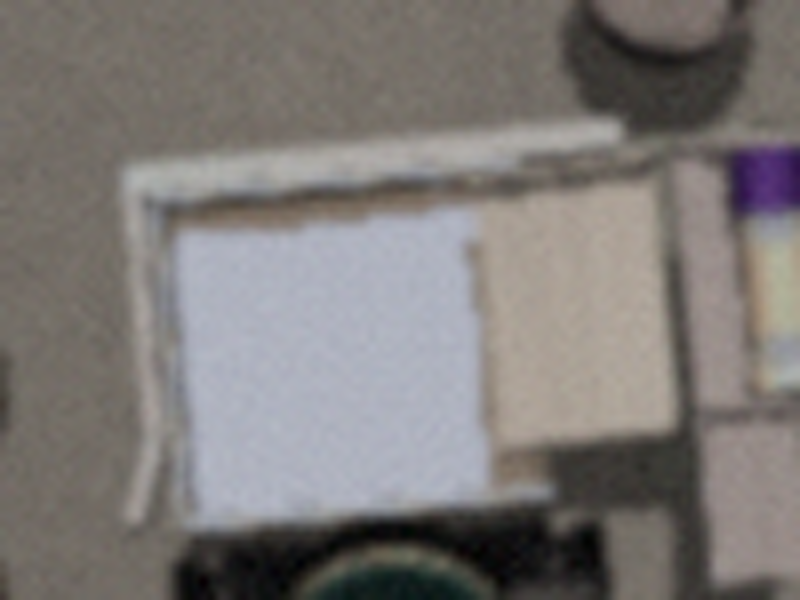

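The tray rim now meets the stop line at about (160,190). The force hasn't jumped yet, so I'll push on in small steps until it does.

drive_tool:
  moves:
    - [[-0.0015,0,0.0004,0,0,0,0.085],[-0.003,0,0.0008,0,0,0,0.085],[-0.003,0,0.0008,0,0,0,0.085]]

```text
time_s: 6.58
eef_pos: [0.5349, 0.0417, 0.0115]
eef_rot: [-0.131, 2.86, 0.018]
contact_force: [-4.7, 0.3, 1.5]
gripper_width: 0.0852
```

Run:
```python
from h import *
loc()
```

```text
t 6.575 sorter-frame TCP -0.0656 0.1734 0.0115 toolz [ 0.275  0.    -0.961] tooly [-0.001  1.    -0.   ] F [-4.67  0.26  1.49] w 0.0852 q [-0.08  0.51  2.08  0.18  0.27 -1.91]
```

drive_tool:
  moves:
    - [[-0.0015,0,0.0004,0,0,0,0.085],[-0.003,0,0.0008,0,0,0,0.085],[-0.003,0,0.0008,0,0,0,0.085]]

```text
time_s: 6.95
eef_pos: [0.535, 0.0421, 0.011]
eef_rot: [-0.132, 2.865, 0.019]
contact_force: [-10.8, -4.1, 7.9]
gripper_width: 0.0849
```

Run:
```python
from h import *
loc()
im=imaging.read_camera("top")[:,:,::-1]; crop(im,"pics/t7.png",200,150,100,75,8)
im=imaging.read_camera("scene")[:,:,::-1]; crop(im,"pics/s7.png",190,120,120,90,6)
```

```text
t 6.95 sorter-frame TCP -0.0655 0.1738 0.011 toolz [ 0.271  0.001 -0.963] tooly [-0.001  1.     0.001] F [-10.76  -4.14   7.9 ] w 0.0849 q [-0.08  0.51  2.08  0.18  0.28 -1.91]
```

View pics/t7.png

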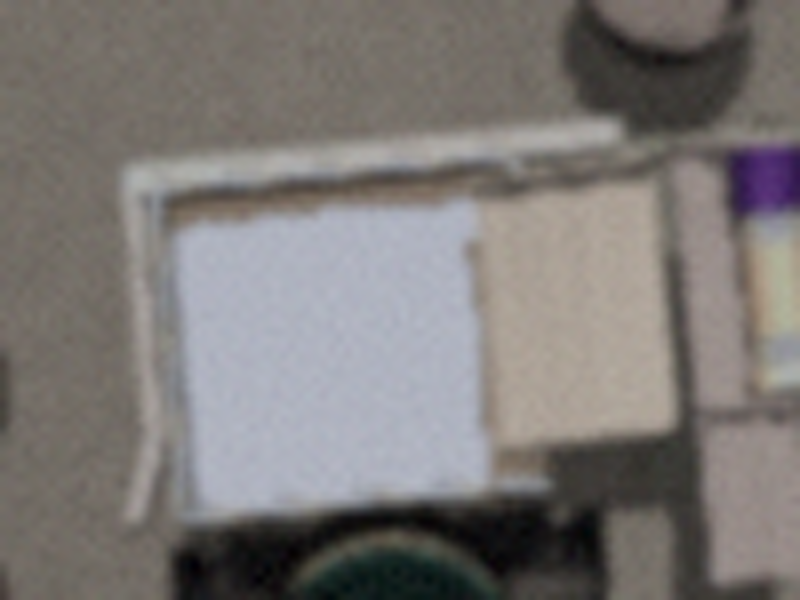

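View pics/s7.png

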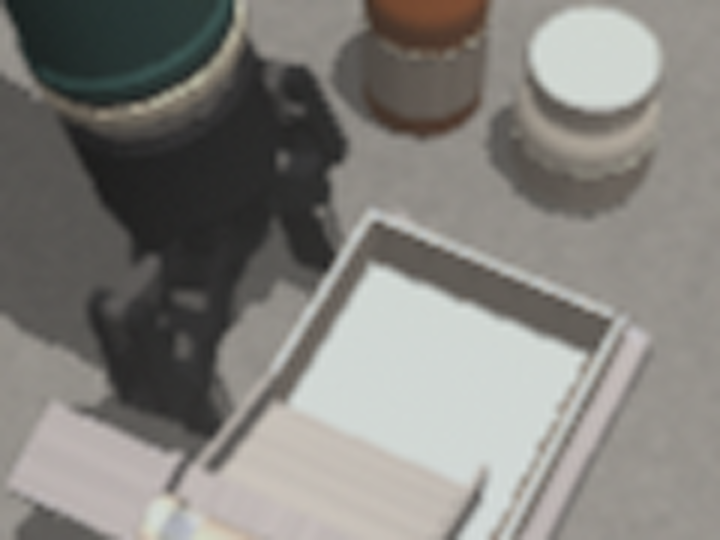

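drive_tool:
  moves:
    - [[-0.001,0,0.0003,0,0,0,0.085],[-0.002,0,0.0006,0,0,0,0.085],[-0.002,0,0.0006,0,0,0,0.085]]

```text
time_s: 7.42
eef_pos: [0.535, 0.0424, 0.0105]
eef_rot: [-0.132, 2.868, 0.02]
contact_force: [-15.2, -4.7, 10.8]
gripper_width: 0.0852
```

Run:
```python
from h import *
loc()
```

```text
t 7.425 sorter-frame TCP -0.0655 0.1741 0.0105 toolz [ 0.268  0.002 -0.963] tooly [-0.001  1.     0.001] F [-15.17  -4.7   10.78] w 0.0852 q [-0.08  0.52  2.08  0.17  0.29 -1.91]
```

The TCP stopped at about 15 N, so the tray is home against the stop. I'll back off along the push line, level the tool and rise.

drive_tool:
  moves:
    - [[0.02,0,-0.0056,0,0,0,0.085],[0.05,0,-0.014,0,3,0,0.085],[0.075,0,-0.024,0,9,0,0.085],[0.075,0,-0.06,0,15,0,0.085],[0.075,0,-0.11,0,15.5,0,0.085],[0.06,0,-0.16,0,15.5,0,0.06],[0.05,0,-0.2,0,15.5,0,0],[0.05,0,-0.2,0,15.5,0,0]]

```text
time_s: 8.43
eef_pos: [0.442, 0.0325, 0.194]
eef_rot: [-0.143, 3.118, -0.002]
contact_force: [-0.2, 0.0, -0.4]
gripper_width: 0.0319
```

Run:
```python
from h import *
loc()
print(rel(Wd((-.084,.055,.20)),rot(SP[2],0)))
im=imaging.read_camera("top")[:,:,::-1]; crop(im,"pics/t8.png",200,140,200,130,4)
im=imaging.read_camera("scene")[:,:,::-1]; crop(im,"pics/s8.png",190,120,120,90,6)
```

```text
t 8.425 sorter-frame TCP -0.159 0.1727 0.194 toolz [ 0.02  -0.002 -1.   ] tooly [-0.001  1.    -0.002] F [-0.24  0.01 -0.38] w 0.0319 q [-0.08  0.16  1.9   0.    1.06 -1.75]
[-0.075, -0.1177, -0.0043, -0.11, 1.14, 0.04]
```

View pics/s8.png

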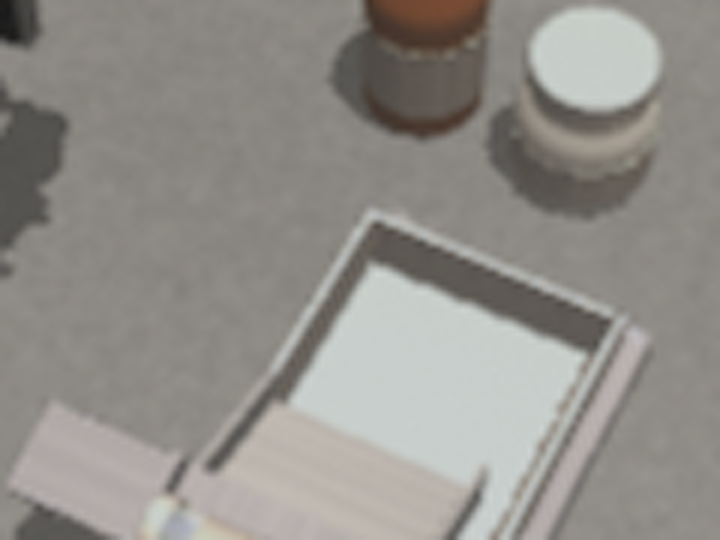

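View pics/t8.png

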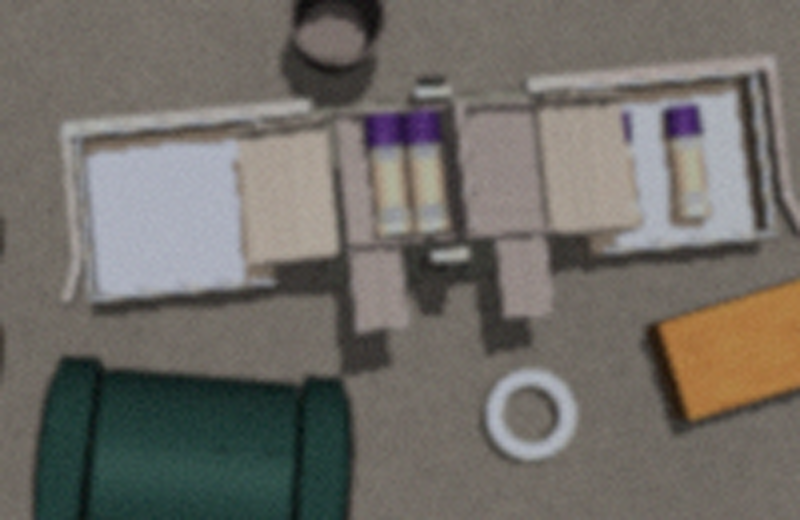

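The tray sits against the back stop, mirroring the full one, and the tubes haven't moved. I'll shut the fingers and go above the left tab.

drive_tool:
  moves:
    - [[-0.02,-0.05,0,0,1,0,0],[-0.05,-0.1,0,0,1,0,0],[-0.073,-0.118,0,0,1.1,0,0],[-0.073,-0.118,0.02,0,1.1,0,0],[-0.073,-0.118,0.04,0,1.1,0,0],[-0.073,-0.118,0.04,0,1.1,0,0]]

```text
time_s: 9.28
eef_pos: [0.5193, -0.0776, 0.1478]
eef_rot: [0.143, -3.122, -0.002]
contact_force: [0.0, 0.6, 0.1]
gripper_width: -0.0006
```

Run:
```python
from h import *
loc()
im=imaging.read_camera("scene")[:,:,::-1]; crop(im,"pics/s9.png",130,110,160,120,5)
im=imaging.read_camera("top")[:,:,::-1]; crop(im,"pics/t9.png",200,140,200,130,4)
```

```text
t 9.275 sorter-frame TCP -0.092 0.0561 0.1478 toolz [-0.016  0.002 -1.   ] tooly [-0.     1.     0.002] F [0.04 0.57 0.13] w -0.0006 q [-0.28  0.35  1.76 -0.    1.05 -1.94]
```

View pics/s9.png

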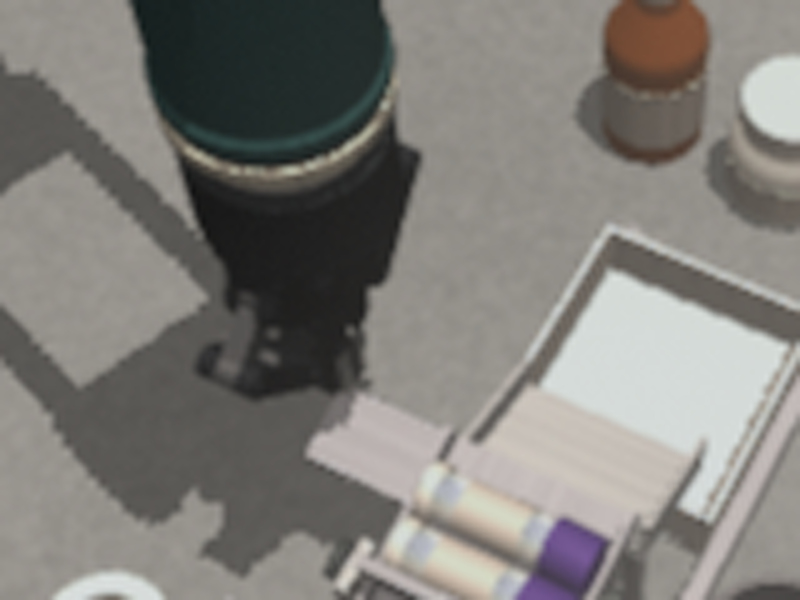

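View pics/t9.png

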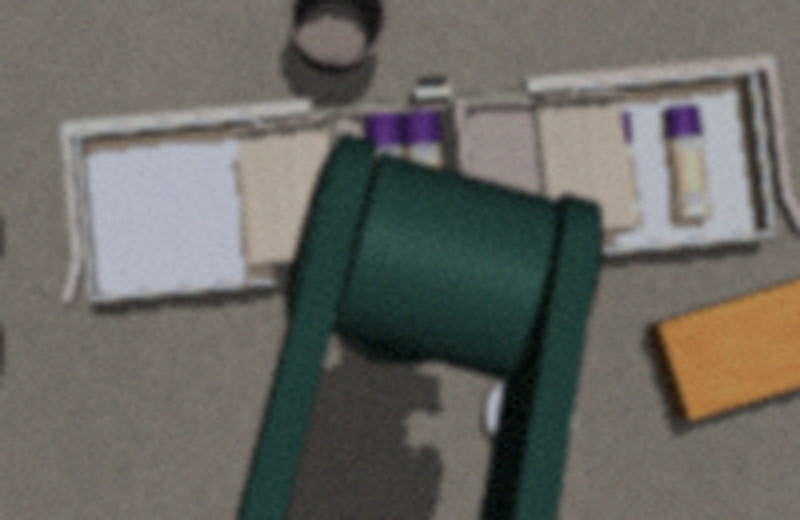

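drive_tool:
  moves:
    - [[-0.01,-0.002,0,0,-0.9,0,0],[-0.01,-0.002,0.01,0,-0.9,0,0],[-0.01,-0.002,0.02,0,-0.9,0,0],[-0.01,-0.002,0.02,0,-0.9,0,0]]

```text
time_s: 9.88
eef_pos: [0.53, -0.0788, 0.1296]
eef_rot: [-0.144, 3.136, 0.001]
contact_force: [-0.9, -0.2, 0.1]
gripper_width: -0.0004
```

Run:
```python
from h import *
loc()
im=imaging.read_camera("scene")[:,:,::-1]; crop(im,"pics/s10.png",130,130,120,90,6)
```

```text
t 9.875 sorter-frame TCP -0.0814 0.0538 0.1296 toolz [ 0.003  0.001 -1.   ] tooly [-0.001  1.     0.001] F [-0.94 -0.15  0.14] w -0.0004 q [-0.28  0.38  1.77  0.    0.99 -1.94]
```

View pics/s10.png

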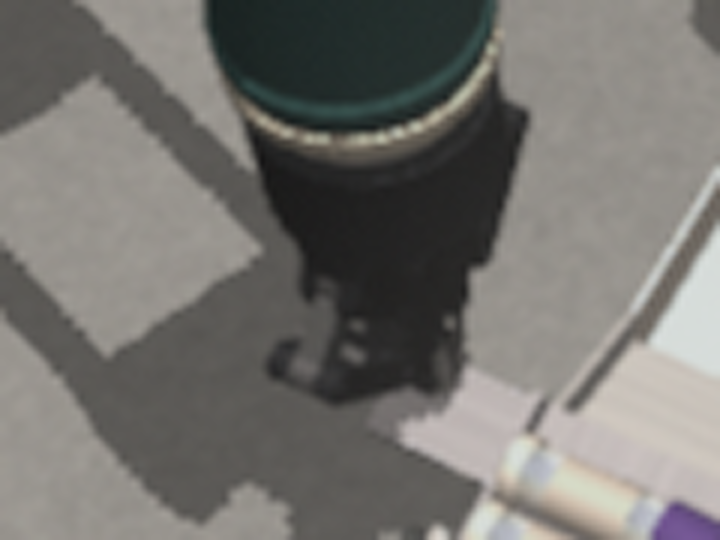

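The fingertips are over the tab, clear of the tubes. I'll press down now.

drive_tool:
  moves:
    - [[0,0,0.008,0,0,0,0],[0,0,0.013,0,0,0,0],[0,0,0.018,0,0,0,0],[0,0,0.023,0,0,0,0],[0,0,0.028,0,0,0,0],[0,0,0.033,0,0,0,0],[0,0,0.038,0,0,0,0],[0,0,0.041,0,0,0,0]]

```text
time_s: 10.92
eef_pos: [0.5314, -0.0792, 0.0893]
eef_rot: [-0.144, 3.133, 0.0]
contact_force: [0.4, -0.0, 0.5]
gripper_width: 0.0001
```

Run:
```python
from h import *
loc()
im=imaging.read_camera("scene")[:,:,::-1]; crop(im,"pics/s11.png",130,110,160,120,5)
```

```text
t 10.925 sorter-frame TCP -0.0802 0.0533 0.0893 toolz [ 0.005 -0.    -1.   ] tooly [-0.001  1.    -0.   ] F [ 0.4  -0.02  0.47] w 0.0001 q [-0.28  0.44  1.8   0.    0.9  -1.94]
```

View pics/s11.png

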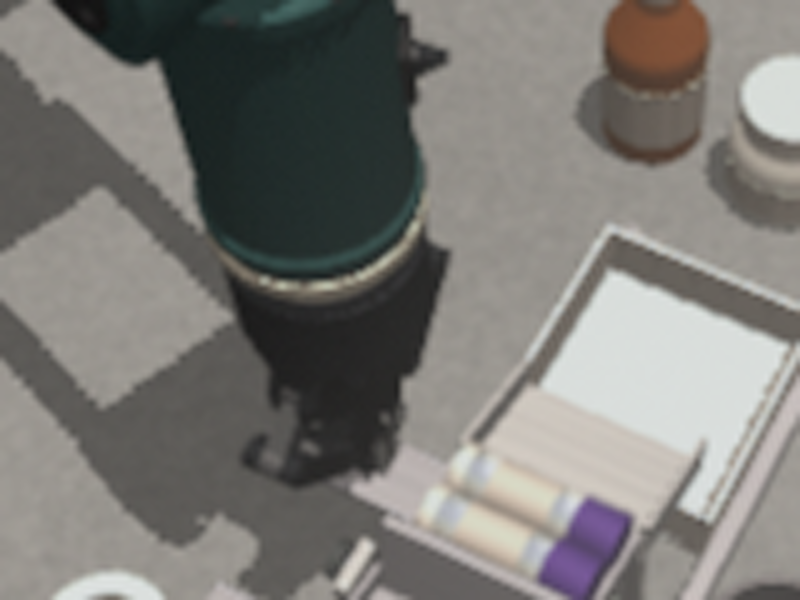

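Gate is nearly over and the tubes have started rolling. I'll press the last few mm onto the gate's stop.

drive_tool:
  moves:
    - [[0,0,0.003,0,0,0,0],[0,0,0.006,0,0,0,0],[0,0,0.006,0,0,0,0]]

```text
time_s: 11.35
eef_pos: [0.5316, -0.0794, 0.0869]
eef_rot: [-0.144, 3.132, -0.001]
contact_force: [-8.7, 0.8, 34.2]
gripper_width: 0.0
```

Run:
```python
from h import *
loc()
im=imaging.read_camera("scene")[:,:,::-1]; crop(im,"pics/s12.png",130,110,160,120,5)
```

```text
t 11.35 sorter-frame TCP -0.0799 0.0531 0.0869 toolz [ 0.006 -0.001 -1.   ] tooly [-0.001  1.    -0.001] F [-8.7   0.82 34.24] w 0.0 q [-0.28  0.44  1.8   0.    0.89 -1.94]
```

View pics/s12.png

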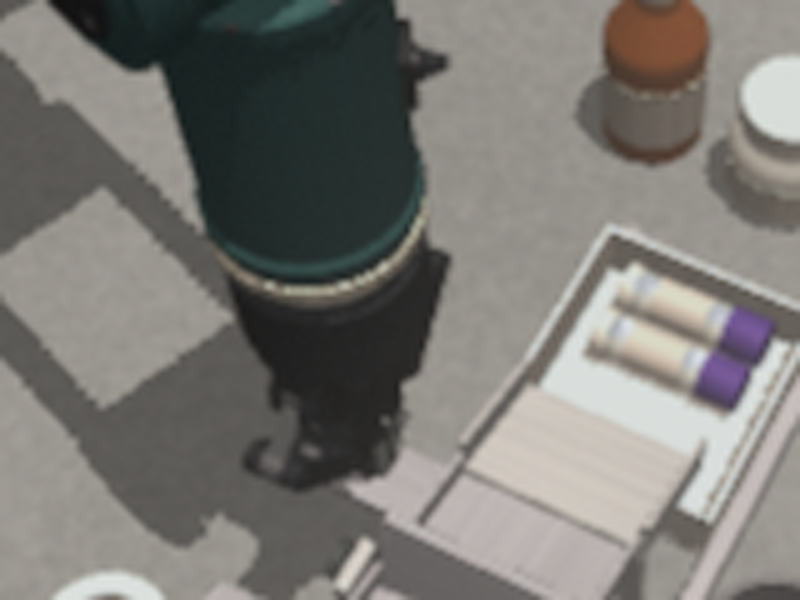

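The gate is on its stop at 34 N and both tubes are in the tray. I'll lift straight up, then retreat.

drive_tool:
  moves:
    - [[0,0,-0.01,0,0,0,0],[0,0,-0.04,0,0,0,0],[0,0,-0.09,0,0,0,0],[0.03,0,-0.12,0,0,0,0],[0.08,0,-0.14,0,0,0,0],[0.08,0,-0.14,0,0,0,0]]

```text
time_s: 12.15
eef_pos: [0.4485, -0.0863, 0.2244]
eef_rot: [-0.143, 3.133, -0.0]
contact_force: [0.5, -0.7, 0.6]
gripper_width: -0.0
```

drive_tool:
  moves:
    - [[0,0.06,0,0,0,0,0],[0,0.12,0,0,0,0,0],[0,0.18,0,0,0,0,0],[0.01,0.24,0,0,0,0,0],[0.02,0.3,0,0,0,0,0],[0.03,0.36,0,0,0,0,0],[0.03,0.36,0,0,0,0,0],[0.03,0.36,0,0,0,0,0],[0.03,0.36,0,0,0,0,0]]

```text
time_s: 13.28
eef_pos: [0.3887, 0.2681, 0.2228]
eef_rot: [-0.141, 3.134, -0.001]
contact_force: [-0.1, -0.1, 0.1]
gripper_width: 0.0004
```

Run:
```python
from h import *
loc()
im=imaging.read_camera("scene")[:,:,::-1]; crop(im,"pics/s13.png",90,90,200,150,4)
im=imaging.read_camera("top")[:,:,::-1]; crop(im,"pics/t13.png",170,130,200,130,4)
```

```text
t 13.275 sorter-frame TCP -0.1907 0.4121 0.2228 toolz [ 0.005 -0.001 -1.   ] tooly [ 0.001  1.    -0.001] F [-0.12 -0.06  0.11] w 0.0004 q [ 0.46  0.18  1.79 -0.    1.17 -1.2 ]
```

View pics/s13.png

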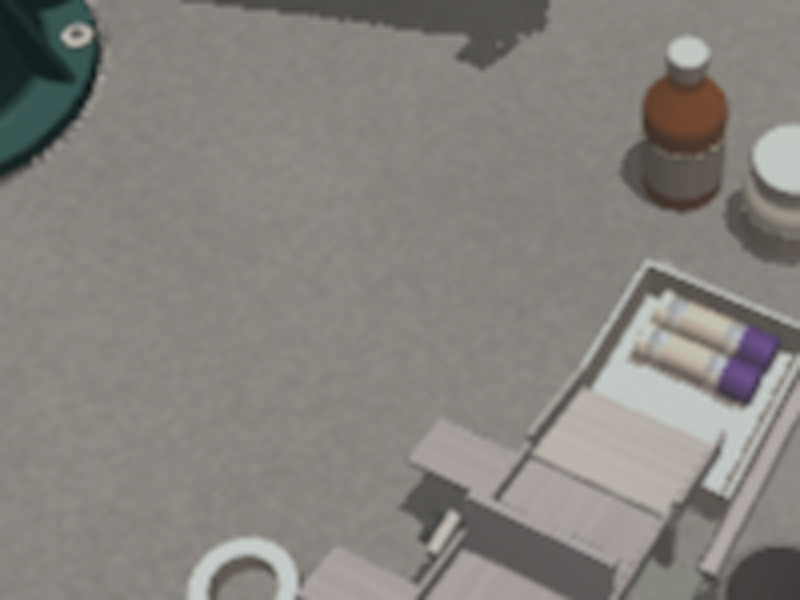

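View pics/t13.png

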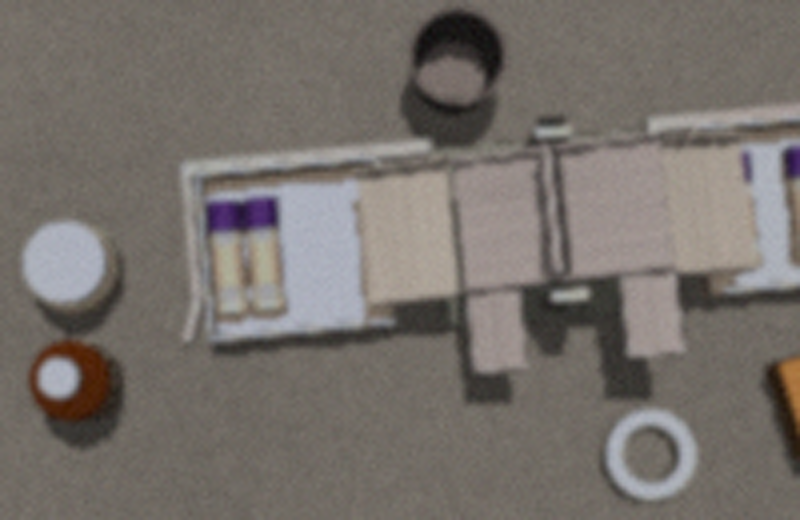

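Gate is over, both tubes lie in the tray, the tray is still on the stop, and the bystanders are where they were. I'll hand in.

```bash
python3 -c "
from bench import env
print(env.job_done())"
```

```text
the job is handed in; nothing more can be done
None
```

The job is done and handed in; the clock read about 13.3 s at my last check. No verdict was reported.

- **Tray:** I pushed the empty tray with the open fingertips until it stopped against the left dock's back stop. The push force rose to about 15 N while the tray no longer moved.
- **Gate:** I shut the fingers and pressed the left tab down onto the gate's stop (wrist force up to about 34 N). Both tubes rolled down the chute into the tray. I then lifted off and moved the arm clear.

**Last checks:** the final pictures, taken with the arm clear, showed:
- the gate still over to the left;
- both tubes lying in the tray;
- the tray still at the back stop;
- the bottle, jar, tape, cup and full tray where they were, as far as they were in view (the full tray and carton were only partly in frame).

No check failed. I judged the tray's final position from force and by eye, not by a fresh position fit.

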